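# Key on and hold the dead-man lever

## Task

Power up the yard's test track for the railbus: take the red-bowed switch key out of its wooden block, push it fully home in the key switch and turn it clockwise to its stop, and leave it there. Only then press the black pad of the dead-man lever down with the fingertips until its yellow pointer is in the green band, never pushing it on to the bottom of its travel, and keep it there for at least two seconds. Finish while still holding the lever in the green band, and leave the other things on the worktop alone.

Things in the scene. Friction and masses are not known exactly. Their poses are not given: they have to be found in the camera images.
- switch_key: Upright key, 60 mm long, red bow, 40 g. Origin: centre of the blade's lower end; z up, x along its broad side, y through its thickness. Blade 20 (x) x 7 (y) mm to 22 mm above the origin; brass shoulder 26 x 11.5 mm, 22 to 26 mm; bow 30 x 10 mm, 26 to 60 mm: grip it across the 10 mm (y), high up, since the shoulder goes down onto the barrel. The same after half a turn about z.
- key_block: Wooden block holding the key, fixed; 60 x 54 mm foot, 30 mm high, origin at the centre of its underside. The key stands blade down, loosely, 22 mm deep in the slot in its top, shoulder on the block, the key's origin 8 mm above the worktop; it pulls straight up.
- key_switch: Fixed grey box 80 x 80 mm, 35 mm high, origin at the centre of its underside. On it stands a round steel barrel, 41 mm across, 25 mm high, with the key slot in its flat top; a white mark (off) and a green mark (on) beside it.
- keyhole (a point): Centre of the key slot's mouth, on top of the barrel, 60 mm above the worktop. The slot is 22.4 mm along this point's x and 9.4 mm along its y (1.2 mm of play on each side of the blade), 25 mm deep; z is up. The axes turn with the barrel. Fully home, the key's shoulder lies on the barrel and the key's origin is 22 mm below this point.
- key_barrel (a joint): Turn of the barrel, rad: 0 = off (start, slot at the white mark), grows clockwise seen from above to the stop at 1.25 (green mark) = on. Light friction (0.05 N m), no spring: it stays where left. The key has some 0.12 rad of play in the slot, so turn the key about 1.4 rad in all.
- deadman_stand: Fixed base plate of the lever, 80 (x) x 160 (y) x 12 mm, origin at the centre of its underside. The lever's hinge is at its +y end, the pad centre 30 mm from the plate's middle towards -y. Diagonally behind the pad (+34 mm in x, -34 mm in y from its centre) stands a scale plate, 30 mm wide along y, top 65 mm above the worktop: white band (released), green (hold here), red (too far). Keep the fingers clear of it.
- lever_pad (a point): Centre of the upper face of the black 36 x 36 mm pad at the lever's free end; released it is 54.5 mm above the worktop, axes as those of the stand. The lever lies level, 85 mm from the pad centre to its hinge (towards +y, axis along x, 50 mm above the worktop). A yellow pointer beyond the pad's end shows on the scale.
- deadman_lever (a joint): Lever angle, rad: 0 = released (sprung up), grows as the pad goes down, bottom stop at 0.30. Green band: 0.11 to 0.21; its middle, 0.16, is the pad 13.5 mm below its released height (band 9.3 to 17.7 mm, bottom 25 mm). The spring pushes back at the pad with about 2 N at first, 6 N in mid-band, 9.5 N at the bottom.
- screw_tin: Bystander: round tin, 54 mm across, 21 mm high; origin at the centre of its underside.
- wheelset_1: Bystander: small grey wheelset, 24 mm long, 12 mm high; origin underneath its middle.
- wheelset_2: Bystander: a second small grey wheelset, 24 mm long, 12 mm high; origin underneath its middle.
- track_rubber: Bystander: brown abrasive block, 23 x 52 x 13 mm; origin at the centre of its underside.
- glue_bottle: Bystander: white bottle with blue cap, 32 mm across, 83 mm high; origin at the centre of its underside.
- oil_bottle: Bystander: cream bottle with red spout, 25 mm across, 85 mm high; origin at the centre of its underside.
- battery_2: Bystander: yellow round cell lying down, 14 x 50 mm; origin underneath its middle.

How it is judged:
On the way, in this order (a step that is already met when the one before it is completed fails the run):
1. the key is fully home in the key switch (horizontal distance between switch_key and keyhole below 0.004 m and z of switch_key in the frame of keyhole below -0.017 m and angle between switch_key's own z axis and vertical below 0.2 rad and value of joint key_barrel below 0.8 rad), for 0.1 s.
2. the key has turned the barrel clockwise to on (horizontal distance between switch_key and keyhole below 0.004 m and z of switch_key in the frame of keyhole below -0.017 m and angle between switch_key's own z axis and vertical below 0.2 rad and value of joint key_barrel above 1.05 rad), for 0.2 s.
3. the lever is kept in the green band by the fingers for two seconds (value of joint deadman_lever between 0.11 and 0.21 rad and contact force between the fingers and deadman_lever above 3 N and value of joint key_barrel above 1.05 rad), for 2 s.
At the end, for the whole second after the job is handed in: The fingers are still pressing the dead-man lever (more than 3 N) and hold it in the green band (0.11 to 0.21 rad); the key is let go, sits upright (within 0.2 rad) and home in the barrel (origin at least 17 mm below the mouth, within 4 mm of its axis), and the barrel is turned on (over 1.05 rad) (all of step 3 and horizontal distance between switch_key and keyhole below 0.004 m and z of switch_key in the frame of keyhole below -0.017 m and angle between switch_key's own z axis and vertical below 0.2 rad and contact force between the fingers and switch_key below 0.3 N and contact force between switch_key and deadman_lever below 0.1 N); the arm keeps its last pose, push and grip.
It fails at once if the lever is pressed before the key is turned on (value of joint deadman_lever above 0.06 rad and value of joint key_barrel below 1 rad).
It fails at once if the lever is pushed to the bottom of its travel (value of joint deadman_lever above 0.275 rad).
It fails at once if another thing on the worktop is disturbed (moved over 30 mm) (distance of any of screw_tin, wheelset_1, wheelset_2, track_rubber, glue_bottle, oil_bottle, battery_2 from where it was at the start of the episode above 0.03 m).
It also fails if it takes over 64 s, if anything falls off the work surface, if the arm or the gripper's body presses on something with over 40 N, if the wrist force passes 120 N, or if a joint passes its speed limit or range.

## Robot

A 6-joint arm with a two-finger parallel gripper is mounted at the origin on a cart in front of the work surface, level with it; the furniture and walls round the work are solid. World frame = base frame: x ahead of the robot, y to its left, z up, the work surface at z = 0. Lengths are in m, angles in rad, forces in N, time in s.
With the tool pointing down it reaches from about 0.3 to 1 m from the base axis. Payload 5.1 kg.
Tool frame: the origin (TCP) lies midway between the tips of the shut fingers; the grasp point (between the pads) lies 19 mm behind it (r.grip_depth is the distance from the TCP to the grasp point, in m); z points along the fingers, y is the direction in which the jaws open and shut (so a half turn about z gives the same grasp; the last joint's range is limited). The gripper opens to 95 mm and grips with 3 to 60 N. Pads are 20 mm wide; open, the fingers measure 119 mm over their backs; the gripper's body (75 mm by 180 mm) begins 59 mm behind the grasp point.
Start: joints at [-1.376, 0.124, 1.65, -0, 1.367, -0.083], TCP at [0.178, -0.625, 0.215] pointing down, gripper open.
Joint ranges: [-2.61, 2.61], [-1.02, 2.33], [0.03, 2.71], [-1.35, 4.49], [0.32, 2.68], [-2.91, 2.91]. Speed limits (rad/s): [2.57, 2.57, 3.14, 3.14, 3.14, 3.14].

## Interface

Orientations are given as a unit quaternion [w, x, y, z].
In Python, from workcell import r gives the robot as it stands.
- The arm moves only by the tool arm_command, never from a script. Its argument "motion" is a list of rows, each a list of 7 numbers: the turn, a rotation vector about the tool's x, y, z in rad, then the shift along the tool's x, y, z in mm, then the opening, from 0 (shut) to 1 (fully open). A call has exactly 5 rows; each row shifts and turns the commanded pose from where the row before left it, along the tool's axes as they then stand; what a row does not reach is not made up. A row lasts 1/10 s, in which the tool goes at most 50 mm and 8.59 degrees, less where a joint would pass 70% of its speed; a pose out of reach is approached as far as the arm can. A call with a gripper value outside its range is refused whole. The fingers move at their own pace and stop on an object; "grip_force" is the grip in N (left out, the last holds). Time passes only in rows, so rows that do not move let the fingers close, or fill a call up. It gives the time, the measured TCP pose, the force and the opening at its end, in the units of the state.
- r.observe(): the state, without advancing time (a new reading comes with each control period).
- r.camera(name): name is "scene" or "top" or "wrist"; returns a dict with "pixels" (384x512x3 uint8, blue, green, red), "fx", "fy", "cx", "cy" (pixels), "camera_from_world" (4x4, takes a point from world to camera coordinates). Camera axes: x right, y up, looking along -z (the intrinsics and any distortion apply to the point x, -y, -z); pixel columns grow to the right and rows downward; lengths in m; the calibration is good to about 2 mm. A picture is of the moment at which its call begins. There is no depth.
- r.job_done(): hands the job in, once; it reports no verdict.
Trained networks look in the newest picture that a camera, given by its name, has taken for a name from the list of things; names that differ only in an ending like _2 or _b are one class to them, and where a whole thing is asked for, a point or a joint stands for the part that bears it (a point fixed in the world has none). Each returns a list of dicts, best first, with "score" (0 to 1); they miss things now and then, are a little off and sometimes report something else, mostly with a low value. They report only what shows in the picture. A call takes as long as a camera call.
- r.find_in(target, camera): "box" ([left, top, width, height] in pixels, round what is visible of it).
- r.pinpoint(target, camera): "uv" ([column, row] in pixels: a listed point, or the origin of a listed thing).
The state is a dict: "time": time; "joint_positions": joint angles; "joint_vel": joint speeds; "effort": joint torques, N m; "tool_pos": TCP position; "eef_rot": TCP orientation; "ft_force": force on the tool from outside, world axes, zero at the start; "moment": the same for the moment, N m; "width": opening from 0.0 (shut) to 1.0 (fully open).
Only numpy, scipy, OpenCV 4.12 (cv2) and the standard library are available. Lean on these libraries where they do the work, as an engineer would, in place of code of your own. Each camera call takes 0.05 s, during which the arm holds its last target.

## Working session

There is one attempt and no reset: what is moved stays moved. The work goes in short steps, Python scripts to look and compute and a tool call to move; the robot and the scene stay as the last step left them, time stands still between calls to the robot, and variables do not carry over. Pictures are saved under pics/ and viewed, and the job is handed in when it is done.

Besides the shell and the picture viewer there is one more tool, called as name([rows], argument=value, ...), one row to a line, values as JSON. arm_command: Moves the arm, as the interface text tells. Its arguments: {"type":"object","properties":{"motion":{"type":"array"},"grip_force":{"type":"number"}},"required":["motion"]}

```bash
mkdir -p pics
cat > h.py <<'E'
import numpy as np, cv2, json
from workcell import r
def snap(name,fn=None):
    c=r.camera(name)
    if fn: cv2.imwrite('pics/'+fn+'.png',np.asarray(c['pixels']))
    return c
def ray(c,uv):
    T=np.array(c['camera_from_world']);R=T[:3,:3];t=T[:3,3]
    d=np.array([(uv[0]-c['cx'])/c['fx'],-(uv[1]-c['cy'])/c['fy'],-1.])
    return -R.T@t, R.T@d
def onz(c,uv,z):
    o,d=ray(c,uv); return o+d*(z-o[2])/d[2]
def proj(c,p):
    T=np.array(c['camera_from_world']);q=T[:3,:3]@np.asarray(p)+T[:3,3]
    return np.array([c['cx']+c['fx']*q[0]/-q[2], c['cy']-c['fy']*q[1]/-q[2]])
def tri(cs,uvs):
    A=np.zeros((3,3));b=np.zeros(3)
    for c,uv in zip(cs,uvs):
        o,d=ray(c,uv);d/=np.linalg.norm(d);P=np.eye(3)-d[None].T@d[None];A+=P;b+=P@o
    return np.linalg.solve(A,b)
E
ls
python3 - <<'E'
from h import *
cs={n:snap(n,n+'0') for n in ['scene','top','wrist']}
for n,c in cs.items():
    print(n,{k:c[k] for k in c if k not in('pixels','camera_from_world')})
for n in cs:
    for t in ['switch_key','key_block','key_switch','keyhole','deadman_stand','lever_pad']:
        p=r.pinpoint(t,n);print(n,t,[(np.round(q['uv'],1).tolist(),round(q['score'],2)) for q in p[:2]])
print(r.observe())
E
```

```text
h.py
pics
scene {'fx': 426.87628298972, 'fy': 426.87628298972, 'cx': 242.88702073957077, 'cy': 192.21756921104256}
top {'fx': 349.2835810899166, 'fy': 349.2835810899166, 'cx': 255.95940764691636, 'cy': 187.49177726716434}
wrist {'fx': 341.38996781488044, 'fy': 341.38996781488044, 'cx': 249.45463721975366, 'cy': 192.17383407967188}
scene switch_key [([293.3, 173.4], 0.56)]
scene key_block [([295.4, 178.3], 0.68)]
scene key_switch [([189.4, 265.4], 0.89)]
scene keyhole [([187.8, 248.4], 0.53)]
scene deadman_stand []
scene lever_pad [([257.5, 195.4], 0.52)]
top switch_key [([213.1, 188.0], 0.74), ([346.2, 191.4], 0.49)]
top key_block [([348.2, 189.3], 0.5)]
top key_switch [([167.7, 191.7], 0.81)]
top keyhole [([159.6, 192.5], 0.65), ([344.8, 191.6], 0.48)]
top deadman_stand [([261.4, 196.3], 0.84), ([162.3, 190.2], 0.46)]
top lever_pad [([266.5, 193.6], 0.82)]
wrist switch_key []
wrist key_block []
wrist key_switch []
wrist keyhole []
wrist deadman_stand []
wrist lever_pad []
{'time': 1.05, 'joint_positions': array([-1.37563271e+00,  1.23774531e-01,  1.65029942e+00, -2.76960124e-05,
        1.36748428e+00, -8.25777169e-02]), 'joint_vel': array([ 0.001464  , -0.00129633,  0.00106425,  0.00117197,  0.00211277,
       -0.00082129]), 'effort': array([-1.25929975e-03, -4.17596340e+01, -3.60237336e+01,  7.75720691e-02,
        4.28677141e-02, -6.24286969e-07]), 'tool_pos': array([ 0.17819663, -0.62508899,  0.21467305]), 'eef_rot': array([ 1.79470736e-05,  9.90372568e-01,  1.38427509e-01, -1.25729855e-05]), 'ft_force': array([-0.90724862,  0.5823048 , -0.16014614]), 'moment': array([-0.02533034, -0.01463631, -0.00239394]), 'width': 0.9988254187353177}
```

Run:
```python
import cv2
for n in ['scene0','top0']:
    im=cv2.imread(f'pics/{n}.png'); cv2.imwrite(f'pics/{n}b.png',cv2.resize(im,(800,600),interpolation=cv2.INTER_CUBIC))
```

```text
(no output)
```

View pics/scene0b.png

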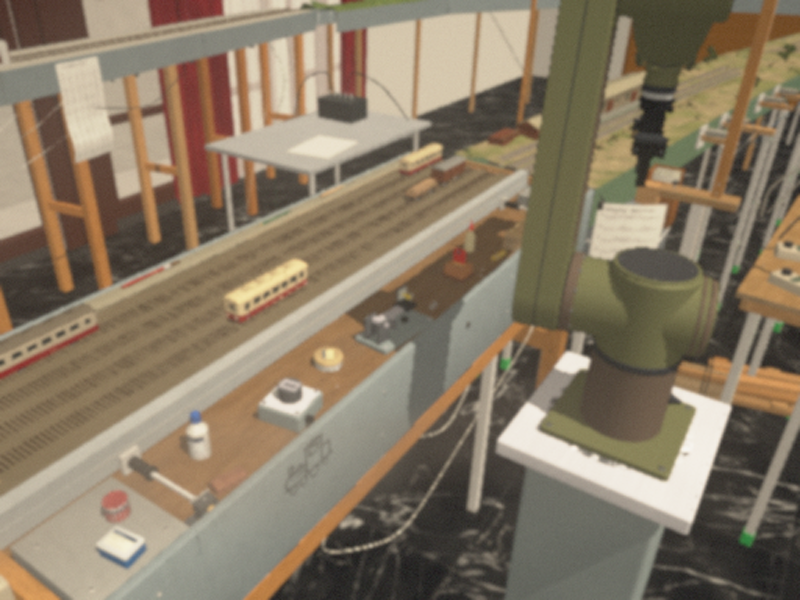

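View pics/top0b.png

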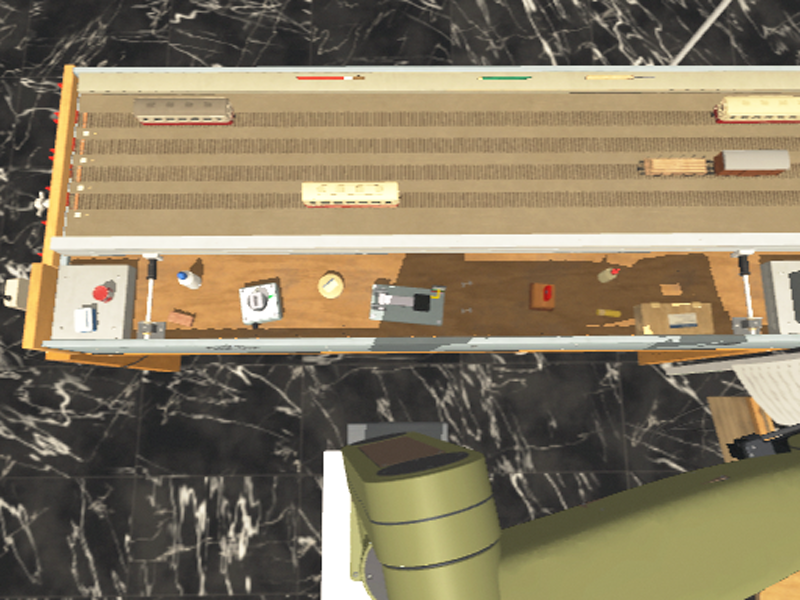

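Run:
```python
from h import *
c=snap('top'); s=0.64
k=512/800
for n,uv,z in [('key bow top',(547,291),.068),('block',(542,297),.03),('barrel',(258,300),.06),('box',(262,302),.035),('pad',(423,302),.0545),('stand',(408,304),.012),('rear rail',(400,245),.05),('front rail',(400,345),.05),('glue',(185,277),.04),('oil',(608,274),.04),('tin',(330,286),.02)]:
    print(n,onz(c,(np.array(uv)*k),z).round(3))
print(np.array(c['camera_from_world']).round(3))
```

```text
key bow top [ 0.476 -0.314  0.068]
block [ 0.47  -0.313  0.03 ]
barrel [0.462 0.295 0.06 ]
box [0.462 0.293 0.035]
pad [ 0.456 -0.053  0.054]
stand [ 0.459 -0.022  0.012]
rear rail [ 0.583 -0.005  0.05 ]
front rail [ 0.366 -0.003  0.05 ]
glue [0.517 0.46  0.04 ]
oil [ 0.518 -0.457  0.04 ]
tin [0.499 0.149 0.02 ]
[[-8.000e-03 -1.000e+00  8.000e-03 -1.000e-03]
 [ 9.830e-01 -6.000e-03  1.840e-01 -4.780e-01]
 [-1.840e-01  9.000e-03  9.830e-01 -1.127e+00]
 [ 0.000e+00  0.000e+00  0.000e+00  1.000e+00]]
```

Run:
```python
import cv2
im=cv2.imread('pics/top0.png')
cv2.imwrite('pics/topcrop.png',cv2.resize(im[155:228,90:290],(800,292),interpolation=cv2.INTER_CUBIC))
cv2.imwrite('pics/topcrop2.png',cv2.resize(im[155:228,270:470],(800,292),interpolation=cv2.INTER_CUBIC))
```

```text
(no output)
```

View pics/topcrop.png

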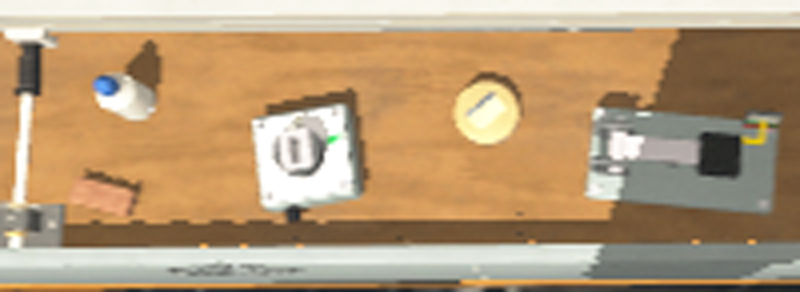

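View pics/topcrop2.png

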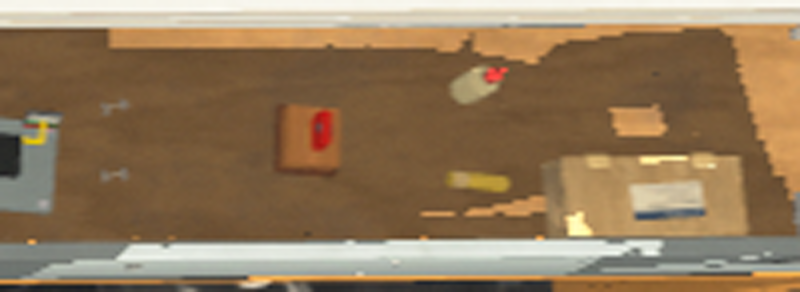

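arm_command([
  [0, 0, 0, 35, -21, -2, 1],
  [0, 0, 0, 35, -21, -2, 1],
  [0, 0, 0, 35, -21, -2, 1],
  [0, 0, 0, 35, -21, -2, 1],
  [0, 0, 0, 35, -21, -2, 1],
])

```text
time: 1.6
tool_pos: [0.3186, -0.4749, 0.2249]
eef_rot: [0.0, 0.99, 0.138, 0.0]
ft_force: [0.2, -0.5, -0.2]
width: 1.002
```

arm_command([
  [0, 0, 0, 35, -21, -2, 1],
  [0, 0, 0, 35, -21, -2, 1],
  [0, 0, 0, 35, -21, -2, 1],
  [0, 0, 0, 35, -21, -2, 1],
  [0, 0, 0, 10, -10, -2, 1],
])

```text
time: 2.1
tool_pos: [0.4381, -0.3422, 0.2349]
eef_rot: [-0.0, 0.99, 0.14, 0.0]
ft_force: [-0.4, -0.6, 0.5]
width: 1.001
```

```bash
cat >> h.py <<'E'
from scipy.spatial.transform import Rotation as Ro
def pose(o=None):
    o=o or r.observe();q=o['eef_rot'];R=Ro.from_quat([q[1],q[2],q[3],q[0]]).as_matrix();return np.array(o['tool_pos']),R
def yaw(R): return np.arctan2(R[1,0],R[0,0])
def todo(p,y=None):
    o=r.observe();t,R=pose(o)
    print('t',round(o['time'],2),'tcp',t.round(4),'yaw',round(yaw(R),4),'tilt',R[2].round(4),'F',np.round(o['ft_force'],1),'w',round(o['width'],3))
    if p is not None: print('tool shift mm',(R.T@(np.array(p)-t)*1000).round(1), 'rotz', None if y is None else round(yaw(R)-y,4))
E
python3 - <<'E'
from h import *
todo(None)
c=snap('wrist','w1'); p,R=pose()
T=np.array(c['camera_from_world']);print('cam',-T[:3,:3].T@T[:3,3], T[:3,:3].round(2))
for t in ['switch_key','key_block']: print(t,r.pinpoint(t,'wrist'),r.find_in(t,'wrist'))
E
```

```text
t 2.1 tcp [ 0.4381 -0.3422  0.2349] yaw 0.2812 tilt [ 8.e-04 -1.e-04 -1.e+00] F [-0.4 -0.6  0.5] w 1.001
cam [ 0.50101293 -0.32397278  0.40498616] [[ 0.28 -0.96 -0.  ]
 [ 0.93  0.27 -0.24]
 [ 0.23  0.07  0.97]]
switch_key [{'uv': [239.6, 129.9], 'score': 0.65}] [{'box': [230.3, 119.0, 18.1, 29.9], 'score': 0.63}]
key_block [{'uv': [243.1, 131.2], 'score': 0.84}, {'uv': [103.2, 60.5], 'score': 0.47}] [{'box': [211.2, 99.0, 62.6, 62.4], 'score': 0.83}]
```

View pics/w1.png

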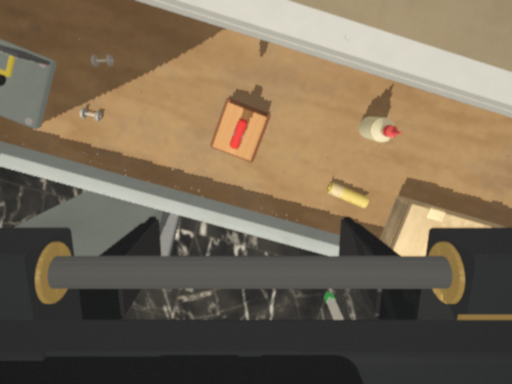

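Run:
```python
from h import *
c=snap('wrist'); im=np.asarray(c['pixels']).astype(int)
b,g,rr=im[...,0],im[...,1],im[...,2]
m=((rr>140)&(g<70)&(b<70)).astype(np.uint8); m[:100]=0;m[170:]=0;m[:,:200]=0;m[:,290:]=0
ys,xs=np.nonzero(m);print(len(xs))
pts=np.array([onz(c,(x,y),.068)[:2] for x,y in zip(xs,ys)])
rc=cv2.minAreaRect((pts*1000).astype(np.float32));print(rc)
mu=pts.mean(0);u,s,v=np.linalg.svd(pts-mu);print(mu,v[0],np.arctan2(v[0,1],v[0,0]))
# block
hsv=cv2.cvtColor(np.asarray(c['pixels']),cv2.COLOR_BGR2HSV)
m2=((hsv[...,0]<14)&(hsv[...,1]>110)&(hsv[...,2]>120)).astype(np.uint8);m2[:90]=0;m2[170:]=0;m2[:,:200]=0;m2[:,285:]=0
cn=max(cv2.findContours(m2,0,2)[0],key=cv2.contourArea)
P=np.array([onz(c,q[0],.03)[:2]*1000 for q in cn]).astype(np.float32);print(cv2.minAreaRect(P))
cv2.imwrite('pics/m.png',cv2.resize(np.hstack([np.asarray(c['pixels'])[85:175,195:290],cv2.merge([m*255]*3)[85:175,195:290],cv2.merge([m2*255]*3)[85:175,195:290]]),None,fx=2.7,fy=2.7))
print(hsv[110:150:10,225:260:7].tolist())
```

```text
29
((485.6111145019531, -322.6794128417969), (10.78264045715332, 5.536599159240723), 32.49636459350586)
[ 0.48696125 -0.32184942] [-0.88831873 -0.45922744] -2.664467344213108
((474.28326416015625, -318.8524475097656), (11.886293411254883, 37.085670471191406), 85.2574234008789)
[[[15, 130, 228], [15, 130, 227], [15, 135, 206], [14, 141, 155], [15, 133, 218]], [[15, 131, 228], [15, 132, 228], [2, 183, 245], [15, 135, 213], [15, 131, 225]], [[15, 131, 228], [1, 178, 235], [2, 169, 220], [15, 131, 228], [15, 131, 227]], [[15, 131, 231], [2, 183, 248], [15, 130, 223], [15, 131, 225], [15, 135, 214]]]
```

View pics/m.png

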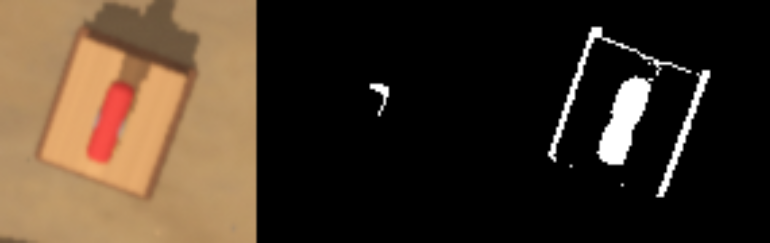

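arm_command([
  [0, 0, 0.12, 0, 0, 30, 1],
  [0, 0, 0.12, 0, 0, 30, 1],
  [0, 0, 0.12, 0, 0, 30, 1],
  [0, 0, 0, -10, -22, 5, 1],
  [0, 0, 0, 0, 0, 0, 1],
])

```text
time: 2.9
tool_pos: [0.4255, -0.3206, 0.1367]
eef_rot: [-0.002, 0.999, -0.042, -0.002]
ft_force: [-0.8, 0.2, 0.3]
width: 0.997
```

```bash
cat > key.py <<'E'
from h import *
def keymask(c,zt=.068):
    hsv=cv2.cvtColor(np.asarray(c['pixels']),cv2.COLOR_BGR2HSV)
    m=(((hsv[...,0]<8)|(hsv[...,0]>174))&(hsv[...,1]>145)&(hsv[...,2]>100)).astype(np.uint8)
    n,l,s,ce=cv2.connectedComponentsWithStats(m)
    return n,l,s,ce
E
python3 - <<'E'
from key import *
todo(None)
c=snap('wrist','w2')
n,l,s,ce=keymask(c)
for i in range(1,n):
    if s[i,4]>80:
        ys,xs=np.nonzero(l==i)
        P=np.array([onz(c,(x,y),.068)[:2]*1000 for x,y in zip(xs,ys)],np.float32)
        mu=P.mean(0);v=np.linalg.svd(P-mu)[2][0];print(s[i],mu,np.arctan(v[1]/v[0]),cv2.minAreaRect(P))
T=np.array(c['camera_from_world']);print('cam',-T[:3,:3].T@T[:3,3])
E
```

```text
t 2.9 tcp [ 0.4255 -0.3206  0.1367] yaw -0.0834 tilt [-0.0046 -0.0036 -1.    ] F [-0.8  0.2  0.3] w 0.997
[440  37  35  19 385] [ 519.2322 -460.9224] -1.4056997 ((519.5614624023438, -463.1975402832031), (10.185227394104004, 22.01457405090332), 8.69987678527832)
[236 111  14  42 511] [ 476.00037 -319.5742 ] -0.08317217 ((475.6789855957031, -319.6767578125), (8.92743968963623, 27.950702667236328), 84.69576263427734)
cam [ 0.49158029 -0.32666823  0.30645242]
```

View pics/w2.png

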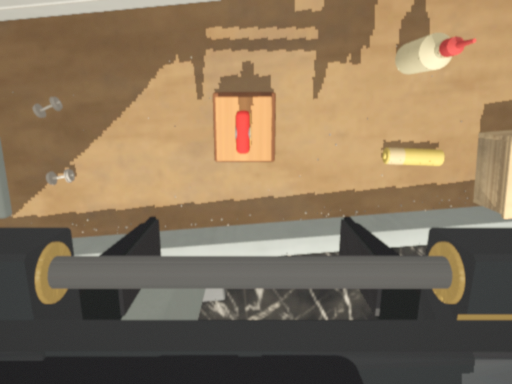

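Run:
```python
from h import *
todo([.4758,-.3196,.040],-.083)
```

```text
t 2.95 tcp [ 0.4268 -0.3221  0.1386] yaw -0.0832 tilt [-1.5e-03 -8.0e-04 -1.0e+00] F [-0.4 -0.7  0.5] w 0.998
tool shift mm [48.8 -6.4 98.6] rotz -0.0002
```

arm_command([
  [0, 0, 0, 25, -3, 0, 0.6],
  [0, 0, 0, 24, -3, 20, 0.6],
  [0, 0, 0, 0, 0, 30, 0.6],
  [0, 0, 0, 0, 0, 0, 0.6],
  [0, 0, 0, 0, 0, 0, 0.6],
])

```text
time: 3.45
tool_pos: [0.4772, -0.3208, 0.0902]
eef_rot: [0.0, 0.999, -0.042, -0.0]
ft_force: [0.4, -0.7, -0.4]
width: 0.642
```

Run:
```python
from h import *
c=snap('wrist','w3')
todo([.4758,-.3196,.040],-.083)
```

```text
t 3.5 tcp [ 0.4778 -0.3212  0.0913] yaw -0.0832 tilt [ 0.0017  0.0013 -1.    ] F [ 0.9 -0.3 -0.2] w 0.619
tool shift mm [-2.2 -1.5 51.3] rotz -0.0002
```

View pics/w3.png

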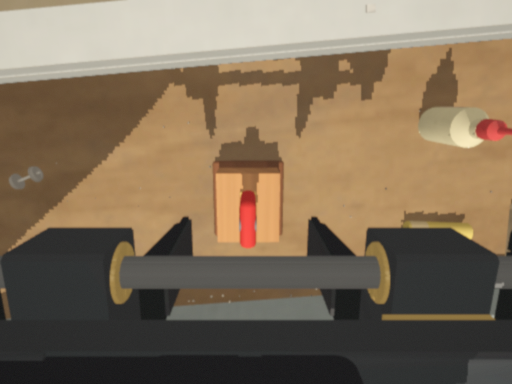

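arm_command([
  [0, 0, 0, -1, -1, 25, 0.4],
  [0, 0, 0, -1, 0, 26, 0.4],
  [0, 0, 0, 0, 0, 0, 0.3],
  [0, 0, 0, 0, 0, 0, 0.05],
  [0, 0, 0, 0, 0, 0, 0.0],
], grip_force=25)

```text
time: 4.0
tool_pos: [0.4768, -0.3201, 0.0413]
eef_rot: [0.001, 0.999, -0.041, 0.002]
ft_force: [-0.3, 0.5, 0.0]
width: 0.243
```

arm_command([
  [0, 0, 0, 0, 0, 0, 0],
  [0, 0, 0, 0, 0, 0, 0],
  [0, 0, 0, 0, 0, 0, 0],
  [0, 0, 0, 0, 0, 0, 0],
  [0, 0, 0, 0, 0, 0, 0],
])

```text
time: 4.5
tool_pos: [0.4764, -0.3196, 0.0404]
eef_rot: [0.001, 0.999, -0.041, 0.001]
ft_force: [-0.5, -0.1, 6.7]
width: 0.102
```

Run:
```python
from h import *
c=snap('wrist','w4')
todo([.4758,-.3196,.040],-.083)
```

```text
t 4.55 tcp [ 0.4764 -0.3196  0.0404] yaw -0.0822 tilt [ 0.0021  0.0016 -1.    ] F [-1.  -0.2  5.6] w 0.105
tool shift mm [-0.6  0.1  0.4] rotz 0.0008
```

View pics/w4.png

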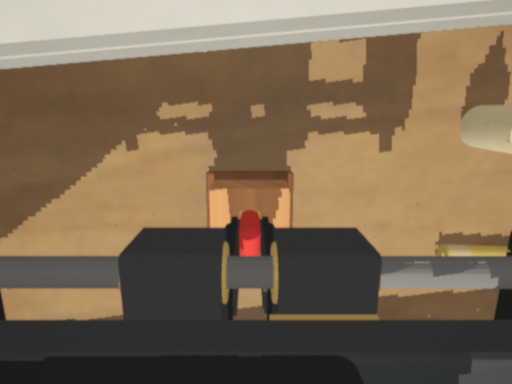

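arm_command([
  [0, 0, 0, 0, 0, -10, 0],
  [0, 0, 0, 0, 0, -20, 0],
  [0, 0, 0, 0, 0, -45, 0],
  [0, 0, 0, 0, 0, -45, 0],
  [0, 0, 0, -5, -20, -25, 0],
])

```text
time: 5.05
tool_pos: [0.4735, -0.3004, 0.1886]
eef_rot: [0.002, 0.999, -0.042, 0.002]
ft_force: [0.7, 0.1, -0.6]
width: 0.105
```

arm_command([
  [0, 0, 0, -7, -45, 0, 0],
  [0, 0, 0, -7, -45, 0, 0],
  [0, 0, 0, -7, -45, 0, 0],
  [0, 0, 0, -7, -45, 0, 0],
  [0, 0, 0, -7, -45, 0, 0],
])

```text
time: 5.55
tool_pos: [0.4549, -0.0695, 0.1839]
eef_rot: [-0.0, 0.999, -0.041, 0.0]
ft_force: [0.3, 0.2, 0.6]
width: 0.106
```

arm_command([
  [0, 0, 0, -7, -45, 0, 0],
  [0, 0, 0, -7, -45, 0, 0],
  [0, 0, 0, -7, -45, 0, 0],
  [0, 0, 0, -7, -45, 0, 0],
  [0, 0, 0, -7, -45, 0, 0],
])

```text
time: 6.05
tool_pos: [0.4385, 0.1577, 0.1841]
eef_rot: [-0.0, 0.999, -0.041, 0.0]
ft_force: [0.4, -0.0, 0.4]
width: 0.103
```

Run:
```python
from h import *
c=snap('wrist','w5')
todo([.42,.29,.18],-.083)
```

```text
t 6.1 tcp [0.4376 0.1632 0.1841] yaw -0.0769 tilt [-8.0e-04 -5.1e-03 -1.0e+00] F [-1.7  3.2  0.1] w 0.101
tool shift mm [ -27.3 -125.     4.8] rotz 0.0061
```

View pics/w5.png

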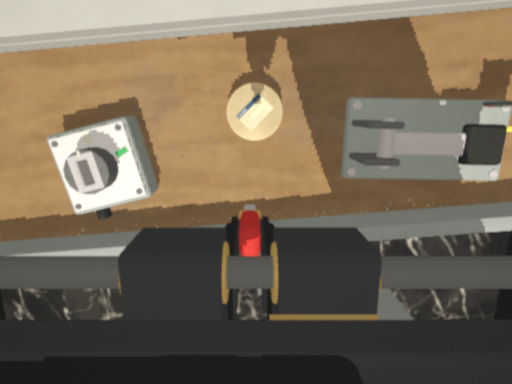

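arm_command([
  [0, 0, 0, -7, -42, 0, 0],
  [0, 0, 0, -7, -42, 0, 0],
  [0, 0, 0, -6, -36, 0, 0],
  [0, 0, 0, 0, 0, 0, 0],
  [0, 0, 0, 0, 0, 0, 0],
])

```text
time: 6.6
tool_pos: [0.4288, 0.2772, 0.1835]
eef_rot: [0.0, 0.999, -0.04, -0.0]
ft_force: [0.1, 0.3, -0.8]
width: 0.104
```

Run:
```python
from h import *
c=snap('wrist','w6')
todo([.42,.29,.18],-.083)
for t in ['keyhole','key_switch']: print(r.pinpoint(t,'wrist'))
T=np.array(c['camera_from_world']);print('cam',-T[:3,:3].T@T[:3,3])
im=cv2.imread('pics/w6.png');cv2.imwrite('pics/w6c.png',cv2.resize(im[80:230,150:350],(800,600),interpolation=cv2.INTER_CUBIC))
```

```text
t 6.65 tcp [0.429  0.2766 0.1835] yaw -0.0818 tilt [-5.e-04  8.e-04 -1.e+00] F [ 0.5 -0.3 -0.3] w 0.103
tool shift mm [-10.  -12.6   3.5] rotz 0.0012
[{'uv': [221.0, 151.1], 'score': 0.88}, {'uv': [225.6, 138.9], 'score': 0.18}]
[{'uv': [225.3, 141.6], 'score': 0.88}]
cam [0.49429986 0.27212368 0.35349847]
```

View pics/w6c.png

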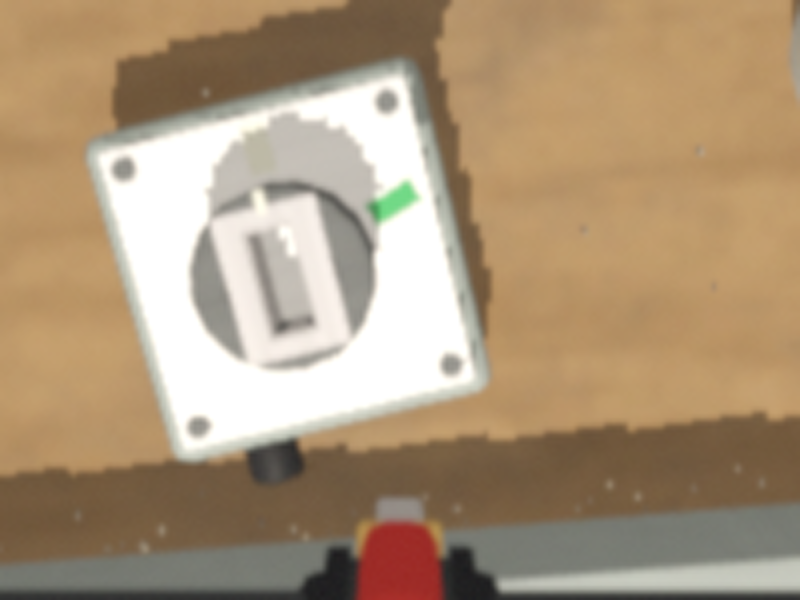

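Run:
```python
from h import *
c=snap('wrist'); 
def w(x,y,z=.06): return onz(c,(150+(x+.5)/4-.5,80+(y+.5)/4-.5),z)
tl,tr,br,bl=[w(*q) for q in [(210,220),(317,192),(352,338),(250,366)]]
ctr=(tl+tr+br+bl)/4;print(ctr.round(4))
for a,b in [(bl,tl),(br,tr)]: d=a*-1+b;print(np.arctan2(d[1],d[0]),np.linalg.norm(d))
for a,b in [(tl,tr),(bl,br)]: d=a-b;print(np.arctan2(d[1],d[0])-np.pi/2,np.linalg.norm(d))
print('net',onz(c,(221,151.1),.06))
y=.2
R=np.array([[np.cos(y),np.sin(y),0],[np.sin(y),-np.cos(y),0],[0,0,-1]])
t=ctr-R@np.array([.049,-.0064,0]);t[2]=.135
print(t); todo(t,y)
```

```text
[0.4629 0.2983 0.06  ]
0.1563522239633691 0.032395020281675346
0.14226418941187585 0.031976161398516376
0.16793526822272997 0.0235644856327505
0.18641244726477701 0.023122884827420195
net [0.46155145 0.29778616 0.06      ]
[0.41612518 0.28231941 0.135     ]
t 6.8 tcp [0.4294 0.276  0.1837] yaw -0.0838 tilt [ 0.e+00  2.e-04 -1.e+00] F [-0.2 -0.3 -0.2] w 0.105
tool shift mm [-13.8  -5.2  48.7] rotz -0.2838
```

arm_command([
  [0, 0, -0.123, 0, 0, 15, 0],
  [0, 0, -0.123, 0, 0, 18, 0],
  [0, 0, 0, -14, -4, 15, 0],
  [0, 0, 0, 0, 0, 0, 0],
  [0, 0, 0, 0, 0, 0, 0],
])

```text
time: 7.3
tool_pos: [0.4151, 0.2781, 0.1359]
eef_rot: [0.0, 0.997, 0.081, 0.0]
ft_force: [0.1, 0.6, 0.0]
width: 0.102
```

Run:
```python
from h import *
c=snap('wrist','w7')
todo(None);print(r.observe()['joint_positions'].round(3))
print(r.pinpoint('keyhole','wrist'))
im=cv2.imread('pics/w7.png');cv2.imwrite('pics/w7c.png',cv2.resize(im[70:220,140:340],(800,600),interpolation=cv2.INTER_CUBIC))
```

```text
t 7.35 tcp [0.4157 0.2785 0.1367] yaw 0.1628 tilt [ 1.8e-03 -4.0e-04 -1.0e+00] F [ 0.7 -0.2 -0.1] w 0.101
[ 0.483 -0.151  2.057 -0.     1.234  1.891]
[{'uv': [231.6, 133.3], 'score': 0.72}]
```

View pics/w7c.png

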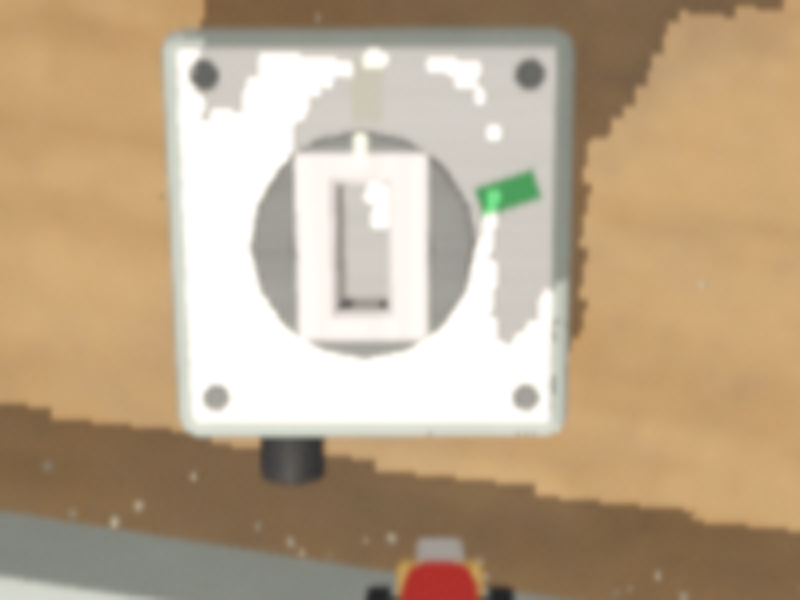

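Run:
```python
from h import *
c=snap('wrist');
print(onz(c,(230.25,131.25),.06))
```

```text
[0.46336204 0.30058223 0.06      ]
```

arm_command([
  [0, 0, -0.145, 0, 0, -6, 0],
  [0, 0, -0.145, 0, 0, -6, 0],
  [0, 0, -0.145, 0, 0, -6, 0],
  [0, 0, -0.145, 0, 0, -6, 0],
  [0, 0, -0.145, 0, 0, -6, 0],
])

```text
time: 7.95
tool_pos: [0.4156, 0.2789, 0.1671]
eef_rot: [0.0, 0.902, 0.432, 0.001]
ft_force: [0.1, 0.9, -1.0]
width: 0.104
```

arm_command([
  [0, 0, -0.145, 0, 0, 0, 0],
  [0, 0, -0.145, 0, 0, 0, 0],
  [0, 0, -0.145, 0, 0, 0, 0],
  [0, 0, -0.145, 0, 0, 0, 0],
  [0, 0, -0.145, 0, 0, 0, 0],
])

```text
time: 8.45
tool_pos: [0.4157, 0.2789, 0.1669]
eef_rot: [0.0, 0.69, 0.724, 0.001]
ft_force: [-0.6, -0.5, 0.4]
width: 0.105
```

arm_command([
  [0, 0, -0.145, 0, 0, 0, 0],
  [0, 0, -0.145, 0, 0, 0, 0],
  [0, 0, -0.145, 0, 0, 0, 0],
  [0, 0, -0.145, 0, 0, 0, 0],
  [0, 0, -0.145, 0, 0, 0, 0],
])

```text
time: 8.95
tool_pos: [0.4156, 0.2789, 0.1668]
eef_rot: [0.001, 0.388, 0.922, 0.001]
ft_force: [0.0, -0.2, -0.0]
width: 0.106
```

arm_command([
  [0, 0, -0.145, 0, 0, 0, 0],
  [0, 0, -0.145, 0, 0, 0, 0],
  [0, 0, -0.145, 0, 0, 0, 0],
  [0, 0, -0.145, 0, 0, 0, 0],
  [0, 0, -0.145, 0, 0, 0, 0],
])

```text
time: 9.45
tool_pos: [0.4157, 0.2789, 0.1669]
eef_rot: [0.001, 0.036, 0.999, 0.0]
ft_force: [0.3, -0.1, -0.4]
width: 0.102
```

arm_command([
  [0, 0, -0.145, 0, 0, 0, 0],
  [0, 0, -0.1, 0, 0, 0, 0],
  [0, 0, 0, 0, 0, 0, 0],
  [0, 0, 0, 0, 0, 0, 0],
  [0, 0, 0, 0, 0, 0, 0],
])

```text
time: 9.95
tool_pos: [0.4151, 0.2788, 0.1661]
eef_rot: [0.0, -0.083, 0.997, 0.0]
ft_force: [0.2, -0.2, -0.1]
width: 0.103
```

Run:
```python
from h import *
c=snap('wrist','w8')
todo(None);print(r.observe()['joint_positions'].round(3))
```

```text
t 10.0 tcp [0.415  0.2788 0.1659] yaw -2.9757 tilt [-4.e-04  2.e-04 -1.e+00] F [ 0.4  0.9 -0.6] w 0.104
[ 0.484 -0.179  2.03   0.     1.29  -1.253]
```

View pics/w8.png

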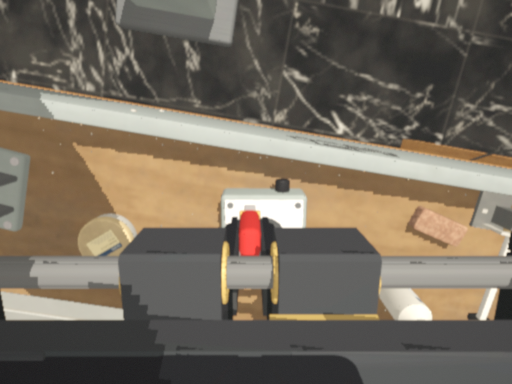

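arm_command([
  [0, 0, 0, -40, 8, 0, 0],
  [0, 0, 0, -40, 8, 10, 0],
  [0, 0, 0, -20, 3, 19, 0],
  [0, 0, 0, 0, 0, 0, 0],
  [0, 0, 0, 0, 0, 0, 0],
])

```text
time: 10.5
tool_pos: [0.5096, 0.3138, 0.1358]
eef_rot: [-0.001, -0.083, 0.997, -0.0]
ft_force: [0.8, -0.1, -0.3]
width: 0.107
```

Run:
```python
from h import *
c=snap('wrist','w9')
todo(None)
print(r.pinpoint('keyhole','wrist'))
im=cv2.imread('pics/w9.png');cv2.imwrite('pics/w9c.png',cv2.resize(im[70:220,140:340],(800,600),interpolation=cv2.INTER_CUBIC))
print(proj(c,[.4634,.3006,.06]), [onz(c,(u,v),.06).round(4) for u,v in [(240,130),(250,130)]])
```

```text
t 10.55 tcp [0.5096 0.314  0.1368] yaw -2.9747 tilt [ 8.e-04 -1.e-04 -1.e+00] F [-0.3 -0.3 -0.6] w 0.102
[{'uv': [241.4, 137.4], 'score': 0.67}]
[241.81810635 136.45547191] [array([0.4591, 0.2986, 0.06  ]), array([0.458 , 0.3056, 0.06  ])]
```

View pics/w9c.png

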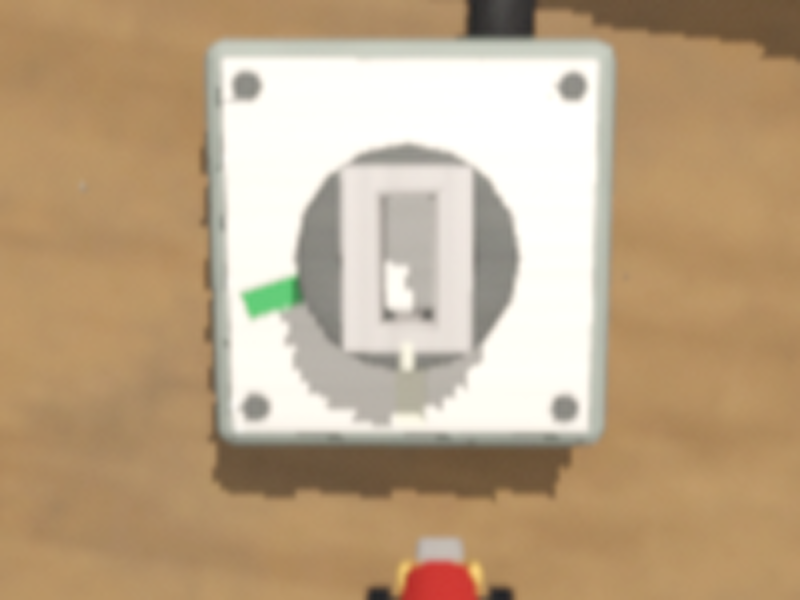

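Run:
```python
from h import *
c=snap('wrist');p,R=pose();print(p,onz(c,(241.5,134),.06))
for s in [-.002,-.001,0,.001]:
    o=p+R@np.array([s,0,.0324])
    q=[proj(c,o+R@np.array([x,0,-z])) for x,z in [(.010,0),(.013,.022),(.015,.06),(.015,.027)]]
    print(s,np.round(q,1).tolist())
im=np.asarray(c['pixels']);cv2.imwrite('pics/k.png',cv2.resize(im[195:235,225:275],(750,600),interpolation=cv2.INTER_NEAREST))
```

```text
[0.50977425 0.31416604 0.13769133] [0.46219257 0.30043942 0.06      ]
-0.002 [[249.4, 206.9], [249.3, 212.7], [249.3, 233.6], [249.3, 211.9]]
-0.001 [[249.4, 205.4], [249.3, 211.0], [249.3, 231.4], [249.3, 210.1]]
0 [[249.4, 203.8], [249.3, 209.2], [249.3, 229.3], [249.3, 208.3]]
0.001 [[249.4, 202.2], [249.3, 207.5], [249.3, 227.1], [249.3, 206.5]]
```

View pics/k.png

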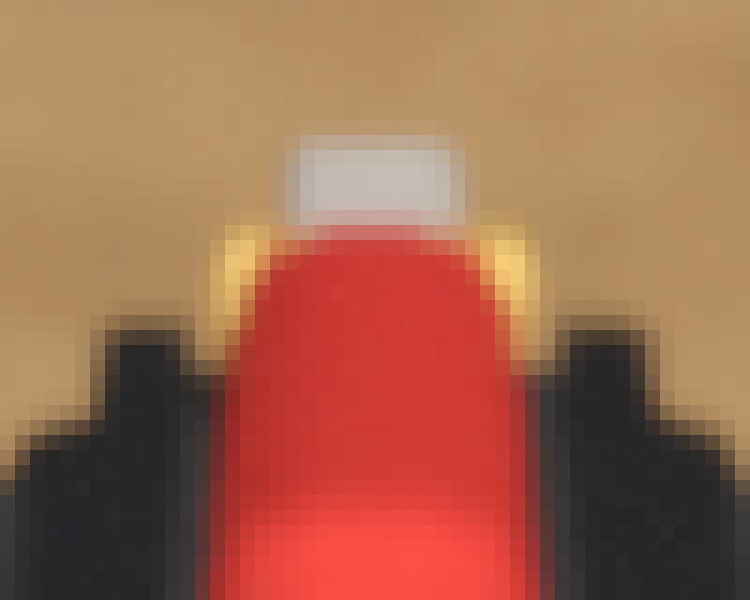

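Run:
```python
from h import *
todo([.4624,.3004,.098],-2.975)
c=snap('wrist');p,R=pose()
for y in (-.012,.012): print(proj(c,p+R@np.array([.010,y,0])))
```

```text
t 10.65 tcp [0.5098 0.3142 0.1377] yaw -2.9743 tilt [-1.1e-03  4.0e-04 -1.0e+00] F [ 0.2 -1.  -0.2] w 0.104
tool shift mm [49.  -5.7 39.6] rotz 0.0007
[226.30125334 220.22553598]
[272.25322902 220.23386698]
```

arm_command([
  [0, 0, 0, 25, -3, 0, 0],
  [0, 0, 0, 24, -3, 10, 0],
  [0, 0, 0, 0, 0, 20, 0],
  [0, 0, 0, 0, 0, 9, 0],
  [0, 0, 0, 0, 0, 0, 0],
])

```text
time: 11.2
tool_pos: [0.4618, 0.2996, 0.0968]
eef_rot: [-0.001, -0.084, 0.997, -0.0]
ft_force: [-1.1, -0.5, -0.9]
width: 0.105
```

Run:
```python
from h import *
c=snap('wrist','w10');c2=snap('scene','s10');c3=snap('top','t10')
todo([.4624,.3004,.070],-2.975)
im=np.asarray(c['pixels']);cv2.imwrite('pics/k2.png',cv2.resize(im[170:245,200:300],(800,600),interpolation=cv2.INTER_CUBIC))
b=proj(c2,[.4624,.3004,.06]).astype(int);im=np.asarray(c2['pixels']);cv2.imwrite('pics/s10c.png',cv2.resize(im[b[1]-40:b[1]+20,b[0]-40:b[0]+40],(800,600),interpolation=cv2.INTER_CUBIC))
```

```text
t 11.35 tcp [0.4637 0.3004 0.0988] yaw -2.9745 tilt [-1.7e-03  5.0e-04 -1.0e+00] F [-0.6  0.1 -0.2] w 0.102
tool shift mm [ 1.3  0.2 28.8] rotz 0.0005
```

View pics/k2.png

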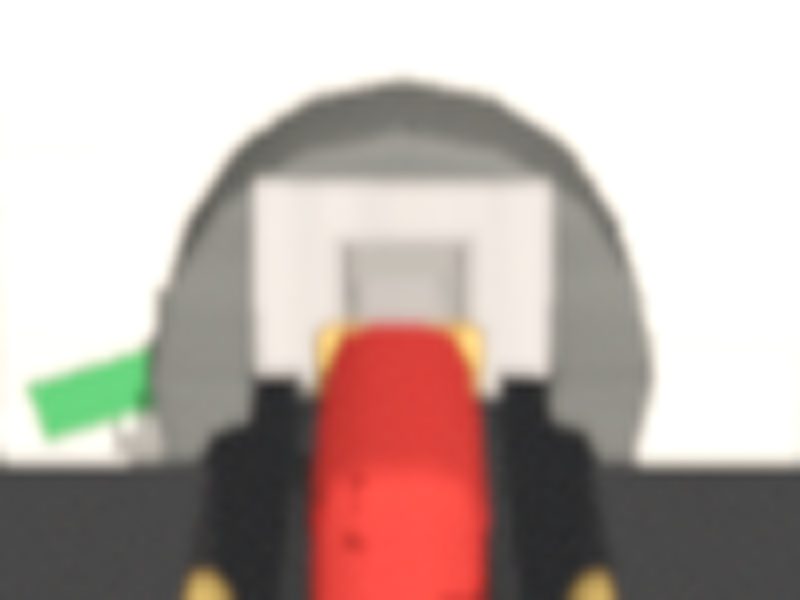

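View pics/s10c.png

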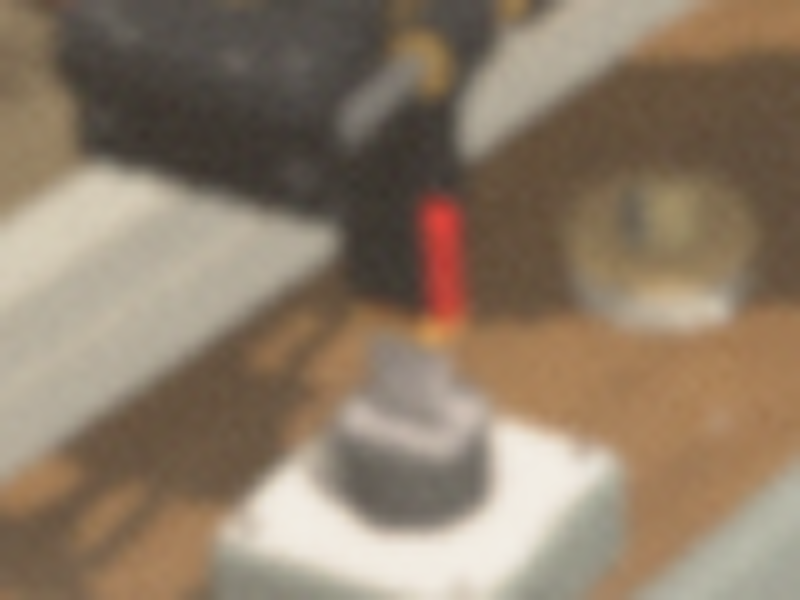

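arm_command([
  [0, 0, 0, 1, 0.3, 0, 0],
  [0, 0, 0, 0, 0, 4, 0],
  [0, 0, 0, 0, 0, 4, 0],
  [0, 0, 0, 0, 0, 4, 0],
  [0, 0, 0, 0, 0, 0, 0],
])

```text
time: 11.85
tool_pos: [0.4612, 0.2999, 0.0845]
eef_rot: [-0.001, -0.084, 0.997, -0.0]
ft_force: [-0.0, -0.3, -0.6]
width: 0.105
```

Run:
```python
from h import *
for i in range(3):
  todo([.4624,.3004,.070],-2.975); c=snap('wrist')
```

```text
t 11.85 tcp [0.4612 0.2999 0.0845] yaw -2.9744 tilt [ 1.8e-03 -6.0e-04 -1.0e+00] F [-0.  -0.3 -0.6] w 0.105
tool shift mm [-1.3  0.3 14.5] rotz 0.0006
t 11.9 tcp [0.4615 0.3    0.085 ] yaw -2.9744 tilt [ 1.2e-03 -3.0e-04 -1.0e+00] F [-1.2 -0.8 -0.1] w 0.105
tool shift mm [-1.   0.2 15. ] rotz 0.0006
t 11.95 tcp [0.4617 0.3001 0.0853] yaw -2.9744 tilt [ 7.e-04 -2.e-04 -1.e+00] F [-0.1  0.2 -1.3] w 0.104
tool shift mm [-0.8  0.2 15.3] rotz 0.0006
```

arm_command([
  [0, 0, 0, 0, 0, 3, 0],
  [0, 0, 0, 0, 0, 3, 0],
  [0, 0, 0, 0, 0, 4, 0],
  [0, 0, 0, 0, 0, 3, 0],
  [0, 0, 0, 0, 0, 0, 0],
])

```text
time: 12.5
tool_pos: [0.4613, 0.2999, 0.0718]
eef_rot: [-0.001, -0.084, 0.997, -0.0]
ft_force: [0.2, 1.0, -1.3]
width: 0.098
```

Run:
```python
from h import *
c=snap('wrist','w11');c2=snap('scene')
todo([.4624,.3004,.070],-2.975)
im=np.asarray(c['pixels']);cv2.imwrite('pics/k3.png',cv2.resize(im[170:245,200:300],(800,600),interpolation=cv2.INTER_CUBIC))
b=proj(c2,[.4624,.3004,.06]).astype(int);im=np.asarray(c2['pixels']);cv2.imwrite('pics/s11c.png',cv2.resize(im[b[1]-40:b[1]+20,b[0]-40:b[0]+40],(800,600),interpolation=cv2.INTER_CUBIC))
```

```text
t 12.6 tcp [0.4618 0.3002 0.0725] yaw -2.9744 tilt [ 3.e-04 -1.e-04 -1.e+00] F [-0.2 -0.6 -0.3] w 0.102
tool shift mm [-0.7  0.1  2.5] rotz 0.0006
```

View pics/k3.png

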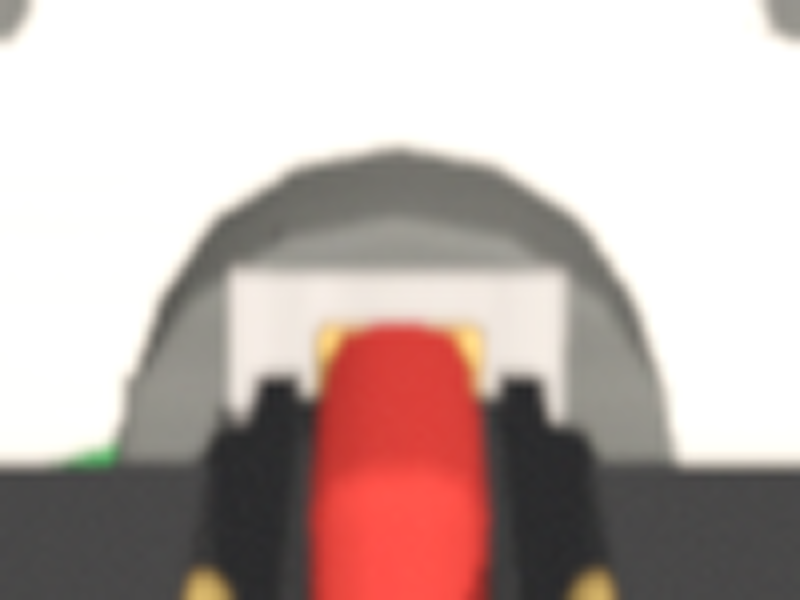

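View pics/s11c.png

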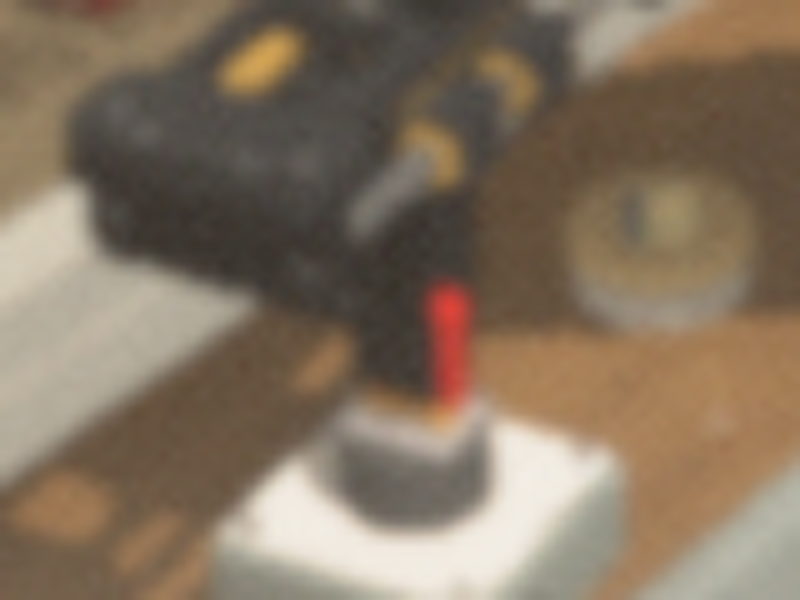

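arm_command([
  [0, 0, 0, 0, 0, 1, 0],
  [0, 0, 0, 0, 0, 1, 0],
  [0, 0, 0, 0, 0, 1, 0],
  [0, 0, 0, 0, 0, 0, 0],
  [0, 0, 0, 0, 0, 0, 0],
])

```text
time: 13.1
tool_pos: [0.462, 0.3003, 0.0704]
eef_rot: [0.0, -0.084, 0.997, 0.0]
ft_force: [-2.2, -1.1, 4.5]
width: 0.101
```

arm_command([
  [0, 0, 0.07, 0, 0, 0, 0],
  [0, 0, 0.1, 0, 0, 0, 0],
  [0, 0, 0.1, 0, 0, 0, 0],
  [0, 0, 0.1, 0, 0, 0, 0],
  [0, 0, 0.1, 0, 0, 0, 0],
])

```text
time: 13.6
tool_pos: [0.4623, 0.3002, 0.0704]
eef_rot: [0.001, 0.153, 0.988, 0.0]
ft_force: [-1.8, -1.3, 4.7]
width: 0.106
```

arm_command([
  [0, 0, 0.1, 0, 0, 0, 0],
  [0, 0, 0.1, 0, 0, 0, 0],
  [0, 0, 0.1, 0, 0, 0, 0],
  [0, 0, 0.1, 0, 0, 0, 0],
  [0, 0, 0.1, 0, 0, 0, 0],
])

```text
time: 14.1
tool_pos: [0.4624, 0.3003, 0.0704]
eef_rot: [0.001, 0.392, 0.92, 0.0]
ft_force: [-1.0, -1.4, 5.2]
width: 0.101
```

arm_command([
  [0, 0, 0.1, 0, 0, 0, 0],
  [0, 0, 0.1, 0, 0, 0, 0],
  [0, 0, 0.1, 0, 0, 0, 0],
  [0, 0, 0.08, 0, 0, 0, 0],
  [0, 0, 0, 0, 0, 0, 0],
])

```text
time: 14.6
tool_pos: [0.4625, 0.3004, 0.0704]
eef_rot: [0.001, 0.557, 0.83, 0.001]
ft_force: [0.6, -0.6, 4.4]
width: 0.104
```

Run:
```python
from h import *
c=snap('wrist','w12');snap('top','t12')
todo([.4624,.3004,.070],-2.975);print(r.observe()['moment'],r.observe()['joint_positions'].round(2))
```

```text
t 14.7 tcp [0.4625 0.3004 0.0704] yaw 1.9604 tilt [-2.0e-04  1.6e-03 -1.0e+00] F [-0.1 -1.8  5.6] w 0.106
tool shift mm [ 0.1 -0.1  0.4] rotz 4.9354
[-0.29743468 -0.08407409 -0.05893426] [ 0.48  0.04  1.99 -0.    1.1   0.09]
```

View pics/w12.png

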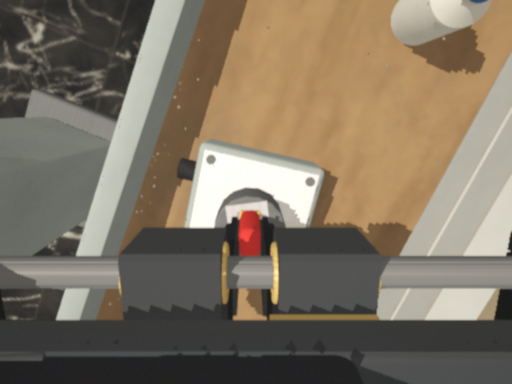

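arm_command([
  [0, 0, 0.04, 0, 0, 0, 0],
  [0, 0, 0.03, 0, 0, 0, 0],
  [0, 0, 0.02, 0, 0, 0, 0],
  [0, 0, 0, 0, 0, 0, 0],
  [0, 0, 0, 0, 0, 0, 0],
])

```text
time: 15.2
tool_pos: [0.4625, 0.3004, 0.0704]
eef_rot: [0.001, 0.593, 0.805, 0.001]
ft_force: [0.2, -0.8, 5.7]
width: 0.104
```

Run:
```python
from h import *
todo(None);print(r.observe()['moment'])
```

```text
t 15.2 tcp [0.4625 0.3004 0.0704] yaw 1.8718 tilt [-2.0e-04  1.7e-03 -1.0e+00] F [ 0.2 -0.8  5.7] w 0.104
[-0.15664435 -0.06996873  0.42422723]
```

arm_command([
  [0, 0, -0.03, 0, 0, 0, 0],
  [0, 0, 0, 0, 0, 0, 0.2],
  [0, 0, 0, 0, 0, 0, 0.3],
  [0, 0, 0, 0, 0, 0, 0.35],
  [0, 0, 0, 0, 0, 0, 0.35],
])

```text
time: 15.7
tool_pos: [0.4615, 0.3, 0.0691]
eef_rot: [-0.0, 0.582, 0.813, -0.0]
ft_force: [0.6, 0.5, -0.8]
width: 0.339
```

arm_command([
  [0, 0, 0, 0, 0, -15, 0.35],
  [0, 0, 0, 0, 0, -30, 0.35],
  [0, 0, 0, 0, 0, -40, 0.35],
  [0, 0, 0, -25, 0, -30, 0.35],
  [0, 0, 0, -25, 0, 0, 0.35],
])

```text
time: 16.2
tool_pos: [0.4811, 0.2541, 0.1923]
eef_rot: [0.003, 0.581, 0.814, 0.005]
ft_force: [0.2, 0.4, 0.8]
width: 0.353
```

Run:
```python
from h import *
c=snap('wrist','w13')
todo(None)
im=np.asarray(c['pixels']);
T=np.array(c['camera_from_world']);print('cam',-T[:3,:3].T@T[:3,3])
```

```text
t 16.25 tcp [0.4811 0.2505 0.1897] yaw 1.8979 tilt [-0.0022  0.0078 -1.    ] F [ 0.5 -1.9 -0.1] w 0.354
cam [0.45779409 0.31567082 0.36234104]
```

View pics/w13.png

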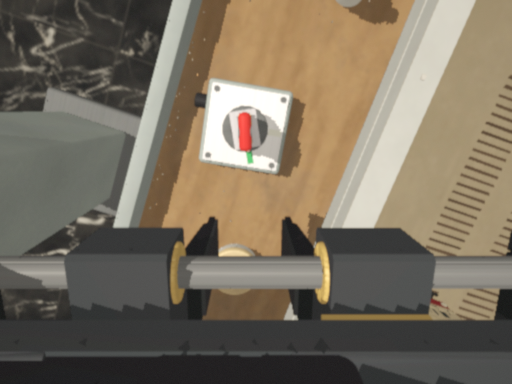

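arm_command([
  [0, 0, 0, -37, -23, 0, 0],
  [0, 0, 0, -37, -23, 0, 0],
  [0, 0, 0, -37, -23, 0, 0],
  [0, 0, 0, -37, -23, 0, 0],
  [0, 0, 0, -37, -23, 0, 0],
])

```text
time: 16.75
tool_pos: [0.428, 0.0395, 0.1853]
eef_rot: [0.0, 0.582, 0.813, 0.0]
ft_force: [0.3, 0.6, 0.0]
width: 0.02
```

arm_command([
  [0, 0, 0, -37, -23, 0, 0],
  [0, 0, 0, -37, -23, 0, 0],
  [0, 0, 0.145, 0, 0, 0, 0],
  [0, 0, 0.145, 0, 0, 0, 0],
  [0, 0, 0.145, 0, 0, 0, 0],
])

```text
time: 17.25
tool_pos: [0.4088, -0.0447, 0.1853]
eef_rot: [0.0, 0.746, 0.665, 0.0]
ft_force: [-1.0, 0.7, 0.9]
width: 0.007
```

arm_command([
  [0, 0, 0.145, 0, 0, 0, 0],
  [0, 0, 0.145, 0, 0, 0, 0],
  [0, 0, 0.145, 0, 0, 0, 0],
  [0, 0, 0.145, 0, 0, 0, 0],
  [0, 0, 0.145, 0, 0, 0, 0],
])

```text
time: 17.75
tool_pos: [0.4089, -0.044, 0.1853]
eef_rot: [0.0, 0.934, 0.358, 0.0]
ft_force: [-0.2, 0.2, -0.7]
width: 0.006
```

arm_command([
  [0, 0, 0.145, 0, 0, 0, 0],
  [0, 0, 0.145, 0, 0, 0, 0],
  [0, 0, 0.145, 0, 0, 0, 0],
  [0, 0, 0.145, 0, 0, 0, 0],
  [0, 0, 0.145, 0, 0, 0, 0],
])

```text
time: 18.25
tool_pos: [0.4089, -0.044, 0.1853]
eef_rot: [-0.0, 1.0, 0.004, 0.0]
ft_force: [-0.5, 0.3, 0.1]
width: 0.005
```

Run:
```python
from h import *
c=snap('wrist','w14')
todo([.41,-.05,.17],0)
print(r.pinpoint('lever_pad','wrist'))
im=np.asarray(c['pixels'])
T=np.array(c['camera_from_world']);print('cam',-T[:3,:3].T@T[:3,3])
```

```text
t 18.3 tcp [ 0.4089 -0.0441  0.1853] yaw 0.0041 tilt [ 5.e-04  0.e+00 -1.e+00] F [-0.2  0.6  1. ] w 0.003
tool shift mm [ 1.   6.  15.3] rotz 0.0041
[{'uv': [255.5, 132.5], 'score': 0.89}]
cam [ 0.47446986 -0.04347157  0.35530184]
```

View pics/w14.png

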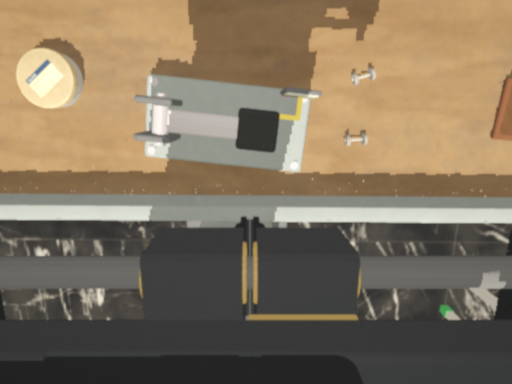

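Run:
```python
from h import *
c=snap('wrist')
P=onz(c,(257.5,130.5),.0545);H=onz(c,(160,118),.055);print(P,H,onz(c,(255.5,132.5),.0545))
todo([P[0],P[1],.07],-.09)
im=np.asarray(c['pixels']);cv2.imwrite('pics/lev0.png',cv2.resize(im[70:190,180:340],(800,600),interpolation=cv2.INTER_CUBIC))
```

```text
[ 0.45652033 -0.05033039  0.0545    ] [0.46593261 0.03370764 0.055     ] [ 0.45478078 -0.04862551  0.0545    ]
t 18.4 tcp [ 0.409  -0.0441  0.1851] yaw 0.0167 tilt [ 5.e-04  0.e+00 -1.e+00] F [-0.2  0.1  0.4] w 0.003
tool shift mm [ 47.4   7.1 115.2] rotz 0.1067
```

View pics/lev0.png

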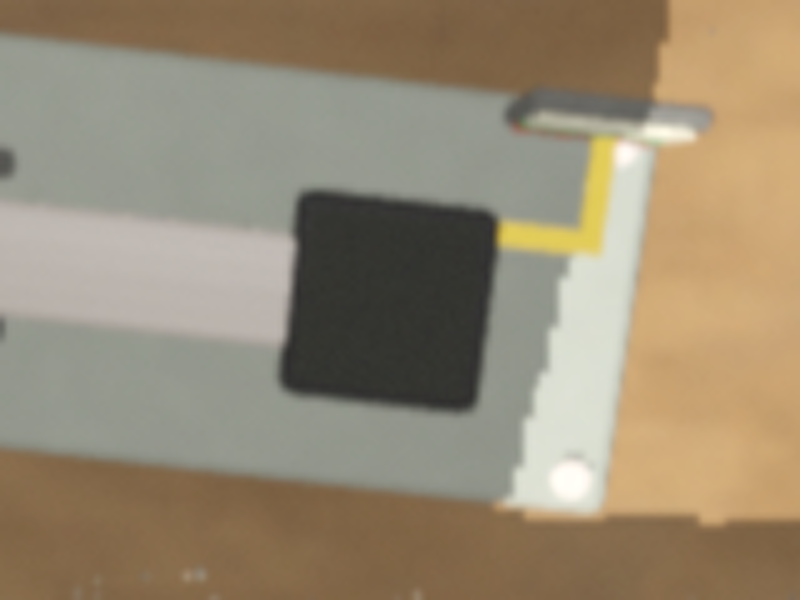

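arm_command([
  [0, 0, 0.107, 0, 0, 10, 0],
  [0, 0, 0, 24, 1, 25, 0],
  [0, 0, 0, 24, 1, 35, 0],
  [0, 0, 0, 0, 0, 35, 0],
  [0, 0, 0, 0, 0, 5, 0],
])

```text
time: 18.9
tool_pos: [0.4532, -0.0498, 0.0702]
eef_rot: [-0.001, 0.999, -0.045, -0.005]
ft_force: [-1.4, -0.6, -0.5]
width: 0.004
```

arm_command([
  [0, 0, 0, 0, 0, 0, 0],
  [0, 0, 0, 0, 0, 0, 0],
  [0, 0, 0, 0, 0, 0, 0],
  [0, 0, 0, 0, 0, 0, 0],
  [0, 0, 0, 0, 0, 0, 0],
])

```text
time: 19.4
tool_pos: [0.4572, -0.0508, 0.0759]
eef_rot: [0.0, 0.999, -0.046, 0.001]
ft_force: [-0.2, -0.8, 0.5]
width: 0.005
```

Run:
```python
from h import *
c=snap('wrist','w15')
todo([.4565,-.0503,.042],-.09)
im=np.asarray(c['pixels']);cv2.imwrite('pics/lev1.png',cv2.resize(im[130:250,180:340],(800,600),interpolation=cv2.INTER_CUBIC))
```

```text
t 19.45 tcp [ 0.457  -0.0507  0.0756] yaw -0.093 tilt [ 1.7e-03  2.0e-04 -1.0e+00] F [ 0.  -0.3 -0.1] w -0.0
tool shift mm [-0.6 -0.4 33.6] rotz -0.003
```

View pics/lev1.png

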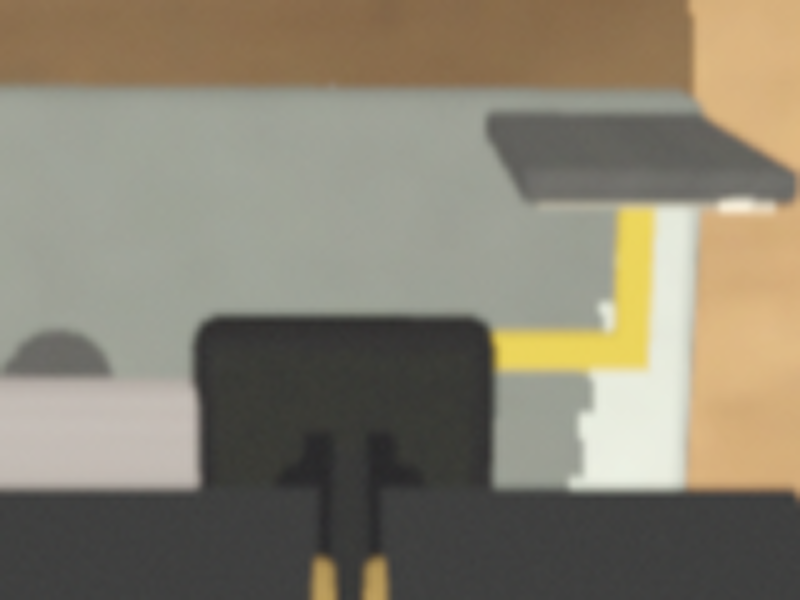

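arm_command([
  [0, 0, 0, 0, 0, 5, 0],
  [0, 0, 0, 0, 0, 5, 0],
  [0, 0, 0, 0, 0, 5, 0],
  [0, 0, 0, 0, 0, 4, 0],
  [0, 0, 0, 0, 0, 0, 0],
])

```text
time: 19.95
tool_pos: [0.4561, -0.0506, 0.0549]
eef_rot: [-0.0, 0.999, -0.047, -0.001]
ft_force: [-0.3, 0.3, -0.2]
width: 0.005
```

arm_command([
  [0, 0, 0, 0, 0, 2, 0],
  [0, 0, 0, 0, 0, 2, 0],
  [0, 0, 0, 0, 0, 2, 0],
  [0, 0, 0, 0, 0, 2, 0],
  [0, 0, 0, 0, 0, 0, 0],
])

```text
time: 20.45
tool_pos: [0.4566, -0.0507, 0.0476]
eef_rot: [0.0, 0.999, -0.047, -0.0]
ft_force: [-1.7, -0.2, 4.8]
width: 0.005
```

Run:
```python
from h import *
c=snap('wrist','w16')
todo([.4565,-.0503,.042],-.09)
```

```text
t 20.5 tcp [ 0.4566 -0.0507  0.0478] yaw -0.0931 tilt [ 0.e+00  1.e-04 -1.e+00] F [-1.8 -0.2  4.7] w 0.005
tool shift mm [-0.2 -0.4  5.8] rotz -0.0031
```

arm_command([
  [0, 0, 0, 0, 0, 2, 0],
  [0, 0, 0, 0, 0, 2, 0],
  [0, 0, 0, 0, 0, 1.5, 0],
  [0, 0, 0, 0, 0, 0, 0],
  [0, 0, 0, 0, 0, 0, 0],
])

```text
time: 21.0
tool_pos: [0.4567, -0.0504, 0.0424]
eef_rot: [-0.0, 0.999, -0.047, 0.0]
ft_force: [-3.3, 0.8, 5.5]
width: 0.005
```

Run:
```python
from h import *
c=snap('wrist','w17');s=snap('scene');t=snap('top')
todo([.4565,-.0503,.042],-.09)
im=np.asarray(c['pixels']);cv2.imwrite('pics/lev2.png',cv2.resize(im[130:250,180:340],(800,600),interpolation=cv2.INTER_CUBIC))
p=proj(s,[.49,-.085,.045]).astype(int);im=np.asarray(s['pixels']);cv2.imwrite('pics/lev3.png',cv2.resize(im[p[1]-30:p[1]+30,p[0]-40:p[0]+40],(800,600),interpolation=cv2.INTER_CUBIC))
```

```text
t 21.15 tcp [ 0.4567 -0.0504  0.0424] yaw -0.0933 tilt [ 1.e-04 -6.e-04 -1.e+00] F [-3.4  0.4  5.4] w 0.005
tool shift mm [-0.2 -0.1  0.4] rotz -0.0033
```

View pics/lev2.png

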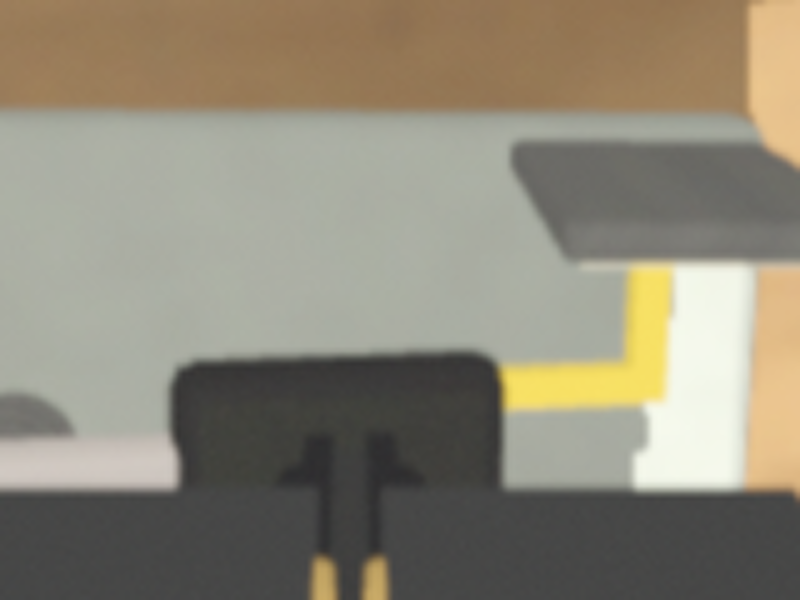

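View pics/lev3.png

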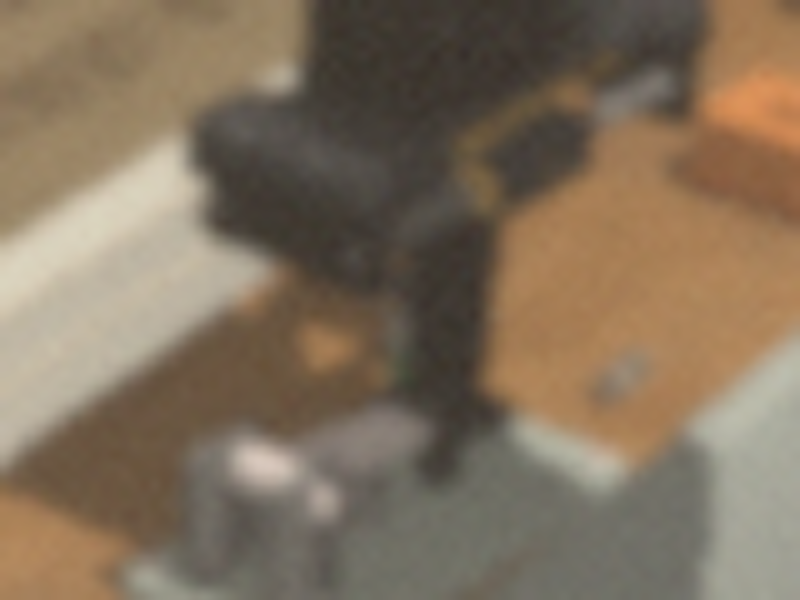

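Run:
```python
from h import *
c=snap('wrist'); todo(None)
T=np.array(c['camera_from_world'])
# camera pose relative to tool is fixed: rebuild the released-view camera from its TCP pose
p,R=pose(); W=np.eye(4);W[:3,:3]=R;W[:3,3]=p
X=T@W
y=-.093;R1=np.array([[np.cos(y),np.sin(y),0],[np.sin(y),-np.cos(y),0],[0,0,-1]])
W1=np.eye(4);W1[:3,:3]=R1;W1[:3,3]=[.457,-.0507,.0756]
c1=dict(c);c1['camera_from_world']=X@np.linalg.inv(W1)
f=lambda x,y:(180+x/5-.4,130+y/5-.4)
hin=None
a=-.093; lev=np.array([np.sin(a),-np.cos(a),0]) # direction hinge->pad
pad=np.array([.4567,-.0503,.0545]); h=pad-lev*.085; h[2]=.05
n=np.cross(lev,[0,0,1])
for z0 in (.048,.052):
  for nm,q1,q2 in [('corner',(648,368),(663,400)),('inner',(617,330),(628,362)),('padfarR',(492,320),(502,358))]:
    P=onz(c1,f(*q1),.0545 if nm[0]=='p' else z0)
    best=None
    for th in np.linspace(0,.3,301):
      d=P-h; l=d@lev; zz=d[2]; s=d-l*lev-np.array([0,0,zz])
      Q=h+s+lev*(l*np.cos(th)+zz*np.sin(th))+np.array([0,0,zz*np.cos(th)-l*np.sin(th)])
      e=np.linalg.norm(proj(c,Q)-f(*q2))
      if best is None or e<best[0]:best=(e,th)
    print(z0,nm,P.round(4),best)
```

```text
t 21.2 tcp [ 0.4567 -0.0504  0.0424] yaw -0.0933 tilt [ 1.e-04 -5.e-04 -1.e+00] F [-3.5  0.3  5.8] w 0.001
0.048 corner [ 0.4642 -0.0874  0.048 ] (np.float64(0.8175930978062291), np.float64(0.145))
0.048 inner [ 0.4693 -0.084   0.048 ] (np.float64(0.23740880857278135), np.float64(0.147))
0.048 padfarR [ 0.4736 -0.0688  0.0545] (np.float64(0.2578354032545533), np.float64(0.153))
0.052 corner [ 0.4654 -0.0868  0.052 ] (np.float64(0.18471673077354103), np.float64(0.156))
0.052 inner [ 0.4704 -0.0834  0.052 ] (np.float64(0.405610616469338), np.float64(0.159))
0.052 padfarR [ 0.4736 -0.0688  0.0545] (np.float64(0.2578354032545533), np.float64(0.153))
```

arm_command([
  [0, 0, 0, 0, 0, 0, 0],
  [0, 0, 0, 0, 0, 0, 0],
  [0, 0, 0, 0, 0, 0, 0],
  [0, 0, 0, 0, 0, 0, 0],
  [0, 0, 0, 0, 0, 0, 0],
])

```text
time: 21.7
tool_pos: [0.4567, -0.0504, 0.0424]
eef_rot: [-0.0, 0.999, -0.047, 0.0]
ft_force: [-3.0, 1.0, 6.4]
width: 0.002
```

arm_command([
  [0, 0, 0, 0, 0, 0, 0],
  [0, 0, 0, 0, 0, 0, 0],
  [0, 0, 0, 0, 0, 0, 0],
  [0, 0, 0, 0, 0, 0, 0],
  [0, 0, 0, 0, 0, 0, 0],
])

```text
time: 22.2
tool_pos: [0.4567, -0.0505, 0.0424]
eef_rot: [-0.0, 0.999, -0.047, 0.0]
ft_force: [-2.5, 0.9, 6.2]
width: 0.004
```

arm_command([
  [0, 0, 0, 0, 0, 0, 0],
  [0, 0, 0, 0, 0, 0, 0],
  [0, 0, 0, 0, 0, 0, 0],
  [0, 0, 0, 0, 0, 0, 0],
  [0, 0, 0, 0, 0, 0, 0],
])

```text
time: 22.7
tool_pos: [0.4567, -0.0504, 0.0424]
eef_rot: [-0.0, 0.999, -0.047, 0.0]
ft_force: [-2.7, 0.6, 6.0]
width: 0.006
```

arm_command([
  [0, 0, 0, 0, 0, 0, 0],
  [0, 0, 0, 0, 0, 0, 0],
  [0, 0, 0, 0, 0, 0, 0],
  [0, 0, 0, 0, 0, 0, 0],
  [0, 0, 0, 0, 0, 0, 0],
])

```text
time: 23.2
tool_pos: [0.4567, -0.0504, 0.0424]
eef_rot: [-0.0, 0.999, -0.047, 0.0]
ft_force: [-2.5, 0.7, 6.3]
width: 0.008
```

arm_command([
  [0, 0, 0, 0, 0, 0, 0],
  [0, 0, 0, 0, 0, 0, 0],
  [0, 0, 0, 0, 0, 0, 0],
  [0, 0, 0, 0, 0, 0, 0],
  [0, 0, 0, 0, 0, 0, 0],
])

```text
time: 23.7
tool_pos: [0.4567, -0.0504, 0.0424]
eef_rot: [-0.0, 0.999, -0.047, 0.0]
ft_force: [-2.3, 0.8, 6.1]
width: 0.003
```

Run:
```python
from h import *
t=snap('top');s=snap('scene');todo(None)
def crop(c,P,w,h):
    p=proj(c,P).astype(int);return cv2.resize(np.asarray(c['pixels'])[p[1]-h:p[1]+h,p[0]-w:p[0]+w],(400,400),interpolation=cv2.INTER_CUBIC)
cv2.imwrite('pics/fin.png',np.hstack([crop(t,[.4625,.3004,.06],24,24),crop(s,[.4625,.3004,.06],28,28)]))
```

```text
t 23.8 tcp [ 0.4567 -0.0504  0.0424] yaw -0.0933 tilt [ 1.e-04 -5.e-04 -1.e+00] F [-2.9  1.   5.5] w 0.004
```

View pics/fin.png

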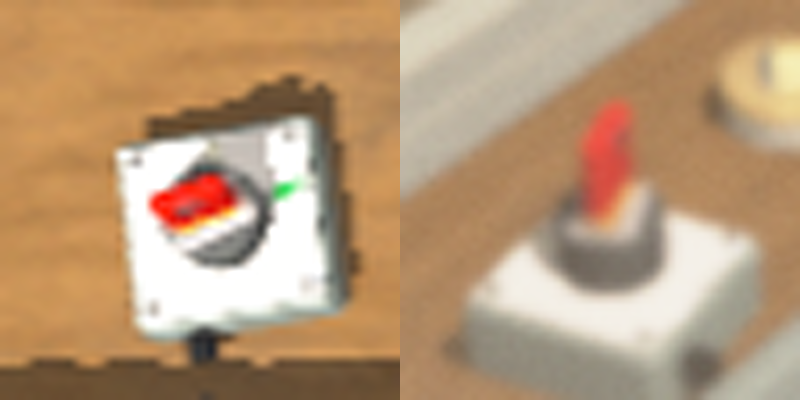

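The key stands home, turned to the green mark. The lever has been held steady for over 2.5 s, so I'm handing in.

Run:
```python
from h import *
print(r.job_done()); todo(None)
```

```text
the job is handed in; nothing more can be done
None
the job is handed in; nothing more can be done
```

I took the key out of its block and pushed it home in the switch, with about 5 N of contact at the shoulder. I then turned it about 1.44 rad clockwise until the moment rose to 0.42 N m at the stop, and let it go. After that I pressed the lever pad with the shut fingertips and held it for about 2.8 s. I handed in at about 23.8 s with the fingers still pressing.

**Last checks:**
- **Key:** the top and scene pictures show it upright and seated, with the slot pointing at the green mark.
- **Lever:** the fingertips stayed at z = 42.4 mm with about 6 N upward force. From how far the pointer and pad edge moved in the wrist picture, the angle is about 0.15 rad, inside the 0.11–0.21 band.

**Uncertain or odd:**
- **Green band not read directly:** the scale's coloured face was not visible in any picture, so "in the green band" rests on that geometry and the force.
- **Sideways force:** there was a steady 2.5–3.5 N sideways force at the pad, probably friction.
- **Keyhole position:** my three camera estimates of it differed by up to about 2 mm. The key still went in without resistance.
- **Other things on the worktop:** I touched none of them knowingly, but I did not re-measure their positions at the end.

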